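# Load a relay into the test fixture and latch its sliding guard

## Task

Stand the white relay in the square nest of the high-voltage test fixture, right down on the nest floor, then slide the clear guard shut over it until its latch clicks and keeps it shut by itself (let go before the click and it springs open again). Push it firmly home but do not ram it against the end plate, and leave the flux bottle and the solder reel where they stand.

Things in the scene. Friction and masses are not known exactly. Their poses are not given: they have to be found in the camera images.
- relay: white plug-in relay, 29 x 28 mm and 48 mm tall, standing upright on the thin bench mat (2 mm); origin at the centre of its underside, z up. It may stand in the nest at any quarter turn.
- fixture: fixed grey test fixture, base 130 x 328 mm (its x, y), top 20 mm high; origin on the bench under the base, 14 mm to +y of its middle. Its x points to the robot, -y to the robot's left. Along y: parked guard (+y end), nest, end plate 98 mm high. The guard closes towards -y. The end plate is bolted in long slots and set anew each time. Over 12 N between guard and end plate is ramming.
- nest (a point): centre of the floor of the square pocket in the black nest block (56 x 56 mm); pocket 32 x 32 mm with lead-in chamfer, sides along the fixture's x and y, 12 mm deep (floor 26 mm, rim 38 mm above the bench). A seated relay has its origin here. The parked guard's leading edge is 74 mm from this centre.
- guard (a joint): travel of the guard in m: 0 = parked open, grows as it closes. A clear hood 92 mm wide (x), 114 mm long (y), its top 98 mm above the bench, open at the leading end. A spring draws it open all the time (about 4 N to push at first, 7 N near the end); not caught, it slides back to 0 when let go. It catches somewhere between 0.111 and 0.157, not measured; caught and let go it stays there.
- guard_tab (a point): middle of the outer (+y) face of the guard's push tab, 114 mm above the bench; moves with the guard. The tab is 50 mm wide (fixture's x), 6 mm thick, its top 20 mm above this point; below it the flat aluminium end wall (96 mm wide) goes on down to 22 mm above the bench. Push there towards the fixture's -y.
- latch_pivot (a point): pivot of the sprung steel fork latch on top of the guard, 104 mm above the bench; moves with the guard. The fork's cross pin, 45 mm towards -y, rides for 20 mm up a keeper on the end plate (the push rises to about 9 to 14 N), then drops behind it with a click (the push falls again). About 2 mm farther the hood meets rubber bumpers, 8 N per mm.
- flux_bottle: bystander: cream bottle with black nozzle, 40 mm across, 100 mm tall; origin at the centre of its underside
- solder_reel: bystander: standing reel with red flanges, 54 mm across, 62 mm tall; origin at the centre of its underside
Mind the look-alikes: they are no part of the job. Several things look just like the relay: the one meant starts farthest from the robot's base.

How it is judged (in metres and radians):
On the way:
1. the relay stands in the nest, on its floor and let go, the guard still open (horizontal distance between relay and nest below 0.004 m and z of relay in the frame of nest below 0.003 m and angle between relay's own z axis and vertical below 0.08 rad and contact force between the fingers and relay below 0.1 N and value of joint guard below 0.03 m), for 0.2 s.
At the end, for the whole second after the job is handed in: The guard, let go, stays at rest more than 0.106 m along its travel (only the caught latch can hold it there); the relay stands upright (within 0.08 rad) in the nest, within 4 mm of its centre and 3 mm of its floor (value of joint guard above 0.106 m and velocity of joint guard between -0.01 and 0.01 m/s and horizontal distance between relay and nest below 0.004 m and z of relay in the frame of nest below 0.003 m and angle between relay's own z axis and vertical below 0.08 rad and linear speed of relay below 0.02 m/s and contact force between the arm and guard below 0.1 N); the robot touches nothing.
It fails at once if the guard is rammed: more than 12 N between guard (with its latch) and the fixture's end plate (contact force between guard and fixture above 12 N).
It fails at once if the flux bottle or the solder reel is moved more than 30 mm or knocked over (distance of any of flux_bottle, solder_reel from where it was at the start of the episode above 0.03 m or angle between any of flux_bottle, solder_reel's own z axis and vertical above 0.5 rad).
It also fails if it takes over 61 s, if anything falls off the work surface, if the arm or the gripper's body presses on something with over 40 N, if the wrist force passes 120 N, or if a joint passes its speed limit or range.

## Robot

A 6-joint arm with a two-finger parallel gripper is mounted at the origin on a cart in front of the work surface, level with it; the furniture and walls round the work are solid. World frame = base frame: x ahead of the robot, y to its left, z up, the work surface at z = 0. Lengths are in m, angles in degrees, forces in N, time in s.
With the tool pointing down it reaches from about 0.4 to 0.825 m from the base axis. Payload 7 kg.
Tool frame: the origin (TCP) lies between the finger pads; the fingertips stand ctrl.nose_length ahead of it and the grasp point (between the pads) lies 8 mm behind it (ctrl.nose_length is the distance from the TCP to the fingertips, in m); y points along the fingers, z is the direction in which the jaws open and shut, and the axes are right-handed (so a half turn about y gives the same grasp; the last joint's range is limited). The gripper opens to 88 mm and grips with 3 to 60 N. Pads are 19 mm wide; open, the fingers measure 130 mm over their backs; the gripper's body (78 mm by 193 mm) begins 47 mm behind the grasp point.
Start: joints at [86.981, 20.546, 0.682, 0, -70.136, -16.507], TCP at [0.226, 0.636, 0.21] pointing down, gripper open.
Joint ranges: [-176.03, 176.03], [-82.01, 121.73], [-58.28, 71.71], [-173.87, 95.51], [-174.79, -0.11], [-173.66, 173.66]. Speed limits (degrees/s): [136.94, 136.94, 172.46, 180, 180, 180].

## Interface

Orientations are given as [roll, pitch, yaw] about the fixed x, y, z axes, in that order (R = Rz(yaw) Ry(pitch) Rx(roll)).
In Python, from plant import ctrl gives the robot as it stands. The module is installed in compiled form; this text tells all that it offers.
- The arm moves only by the tool drive_tool, never from a script. Its argument "moves" is a list that holds one entry, the list of rows, each a list of 6 numbers: the shift along the tool's x, y, z in mm, then the turn, a rotation vector about the tool's x, y, z in rad. A call has 1 to 20 rows; each row is the pose to reach, as a shift and turn from the pose commanded when the call began, along the tool's axes at that moment; what a row does not reach only later rows make up. A row lasts 1/12 s, in which the tool goes at most 41.7 mm and 7.16 degrees, less where a joint would pass 70% of its speed; a pose out of reach is approached as far as the arm can. A call with a gripper value outside its range is refused whole. "claw" is the opening, from 0 (shut) to 1 (fully open), set as the call begins (left out, the last holds). The fingers move at their own pace and stop on an object; the grip force is fixed at half the most. Time passes only in rows, so rows that repeat a pose let the fingers close. It gives the time, the measured TCP pose, the force and the opening at its end, in the units of the state.
- ctrl.get_obs(): the state, without advancing time (a new reading comes with each control period).
- ctrl.snapshot(name): name is "scene" or "top" or "wrist"; returns (picture, depth): 400x640x3 uint8, blue, green, red; 400x640 float32, m along the optical axis (not along the pixel's ray), 0 where there is no reading.
- ctrl.camera_model(name): a dict with "vertical_fov" (degrees; the focal length in pixels is half the picture's height over the tangent of half this angle, whatever the lens; pixels are square), "cx", "cy" (the principal point, pixels), "extrinsics" (4x4, takes a point from camera to world coordinates). Camera axes: x right, y down, z forward; pixel columns grow to the right and rows downward; lengths in m; the calibration is good to about 2 mm. A picture is of the moment at which its call begins: read the wrist's pose just before it. camera_model takes no time and is no camera call; for the wrist camera it gives the pose at the moment of the call.
- ctrl.close_job(): hands the job in, once; it reports no verdict.
The state is a dict: "clock": time; "joint_pos": joint angles; "qvel": joint speeds; "tau": joint torques, N m; "tool_pos": TCP position; "orientation": TCP orientation; "force": force on the tool from outside, world axes, zero at the start; "moment": the same for the moment, N m; "opening": finger opening in m.
Only numpy, scipy, OpenCV 4.12 (cv2) and the standard library are available. Lean on these libraries where they do the work, as an engineer would, in place of code of your own. Each camera call takes 0.05 s, during which the arm holds its last target. There are 200 camera calls.

## Working session

There is one attempt and no reset: what is moved stays moved. The work goes in short steps, Python scripts to look and compute and a tool call to move; the robot and the scene stay as the last step left them, time stands still between calls to the robot, and variables do not carry over. Pictures are saved under pics/ and viewed, about 8 in all and at most 12, crops included, and the job is handed in when it is done.

Besides the shell and the picture viewer there is one more tool, called after "Request:" by a JSON object that holds its "fn" and its "kwargs", one argument or row to a line. drive_tool: Moves the arm, as the interface text tells. Its arguments: {"type":"object","properties":{"moves":{"type":"array","items":{"type":"array","items":{"type":"array","items":{"type":"number"}}}},"claw":{"type":"number"}},"required":["moves"]}

```bash
mkdir -p pics; cat > h.py <<'E'
import numpy as np, cv2
from plant import ctrl
from scipy.spatial.transform import Rotation as R
def snap(n):
    m=ctrl.camera_model(n); p,d=ctrl.snapshot(n)
    f=200/np.tan(np.radians(m["vertical_fov"])/2)
    v,u=np.mgrid[0:400,0:640]
    P=np.stack([(u-m["cx"])/f*d,(v-m["cy"])/f*d,d],-1)
    T=np.array(m["extrinsics"]); W=P@T[:3,:3].T+T[:3,3]
    W[d==0]=np.nan
    return p,W,m,f
def tool():
    o=ctrl.get_obs(); return np.array(o["tool_pos"]),R.from_euler("xyz",o["orientation"],degrees=True)
def delta(pos,rot=None):
    p,r=tool(); s=r.inv().apply(np.array(pos)-p)*1000
    print("shift mm",s.round(1), "" if rot is None else (r.inv()*rot).as_rotvec().round(3))
E
cat > a.py <<'E'
from h import *
o=ctrl.get_obs(); print(o, ctrl.nose_length); p,r=tool(); print(r.as_matrix().round(3))
for n in("scene","top"):
    p,W,m,f=snap(n); cv2.imwrite(f"pics/{n}0.png",p); np.save(f"{n}0.npy",W); print(n,f,np.array(m["extrinsics"]).round(3).tolist())
E
python3 a.py
```

```text
{'clock': 0.0, 'joint_pos': array([ 8.69790014e+01,  2.05918599e+01,  6.33537129e-01, -1.97918024e-02,
       -7.01342370e+01, -1.65075179e+01]), 'qvel': array([ 0.01568105,  0.02185667,  0.06195881, -0.08573848,  0.05090769,
        0.00636452]), 'tau': array([ 1.12979040e-03, -5.82721853e+01,  2.93051022e+01,  6.99689895e+00,
        6.87344917e-03, -1.71944484e-04]), 'tool_pos': array([0.22548715, 0.63568513, 0.20951713]), 'orientation': array([-8.99059683e+01,  8.46399636e-03,  1.60464750e+02]), 'force': array([ 0.47366096,  0.092591  , -0.69328788]), 'moment': array([0.03147206, 0.01399835, 0.03287559]), 'opening': 0.08806651918206646} 0.011
[[-0.942 -0.    -0.334]
 [ 0.334 -0.002 -0.942]
 [-0.    -1.     0.002]]
scene 396.5622033230969 [[0.676, -0.344, 0.652, -0.15], [-0.737, -0.321, 0.595, -0.656], [0.004, -0.882, -0.471, 0.561], [0.0, 0.0, 0.0, 1.0]]
top 508.3060987084797 [[0.008, -0.981, 0.192, 0.264], [-1.0, -0.009, -0.002, -0.094], [0.003, -0.192, -0.981, 1.282], [0.0, 0.0, 0.0, 1.0]]
```

View pics/top0.png

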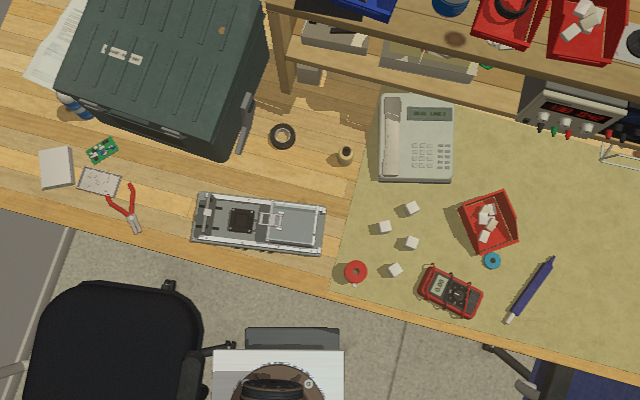

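View pics/scene0.png

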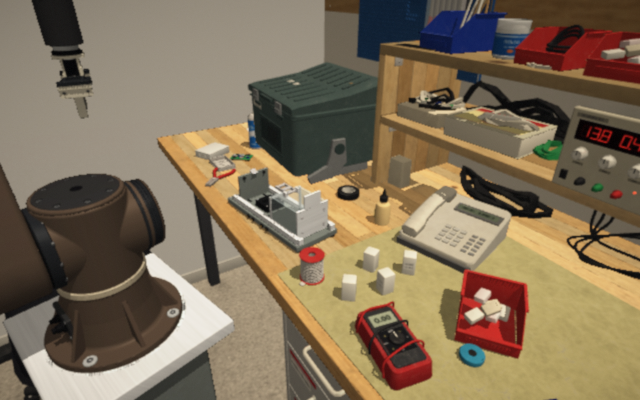

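The top view shows four standing white relays, at (411,208), (385,226), (411,242) and (395,269). The fixture has its nest at (241,221) and the guard parked to the right, ending near (325,230). The bottle is at (345,155) and the reel at (355,271). The blocks in the red tray are lying down. Next I'll measure.

```bash
cat > b.py <<'E'
from h import *
W=np.load("top0.npy"); p=cv2.imread("pics/top0.png")
for c in [(411,208),(385,226),(411,242),(395,269),(345,150),(355,271)]:
    w=W[c[1]-14:c[1]+15,c[0]-14:c[0]+15].reshape(-1,3); q=p[c[1]-14:c[1]+15,c[0]-14:c[0]+15].reshape(-1,3)
    z=np.nanmax(w[:,2]); s=w[(w[:,2]>(0.040 if c[0]>360 else z-.015))&(w[:,2]<.06 if c[0]>360 else w[:,2]>0)]
    r=cv2.minAreaRect((s[:,:2]*1000).astype(np.float32)); print(c,len(s),z.round(3),np.round(r[0],1),np.round(r[1],1),round(r[2],1),"dist",round(np.hypot(*r[0])))
# fixture
w=W[180:265,180:335].reshape(-1,3)
for lo,hi in((.014,.024),(.034,.042),(.08,.092),(.094,.101),(.102,.125),(.125,.14)):
    s=w[(w[:,2]>lo)&(w[:,2]<hi)]
    if len(s)>5:
        r=cv2.minAreaRect((s[:,:2]*1000).astype(np.float32)); print(lo,hi,len(s),np.round(r[0],1),np.round(r[1],1),round(r[2],1), s.min(0).round(3),s.max(0).round(3))
a=cv2.resize(p[185:290,335:435],None,fx=4,fy=4,interpolation=cv2.INTER_CUBIC)
b=cv2.resize(p[180:265,180:335],None,fx=5,fy=5,interpolation=cv2.INTER_CUBIC)
cv2.imwrite("pics/cropA.png",a);cv2.imwrite("pics/cropB.png",b)
E
python3 b.py
```

```text
(411, 208) 130 0.056 [ 496.8 -329.2] [27.5 27.6] 28.1 dist 596
(385, 226) 132 0.056 [ 449.  -261.1] [27.7 28.2] 13.8 dist 519
(411, 242) 140 0.055 [ 410.5 -326.5] [28.2 28.4] 69.1 dist 524
(395, 269) 139 0.055 [ 344.  -283.9] [27.6 28.6] 34.5 dist 446
(345, 150) 12 0.101 [ 629.5 -164.2] [6.3 7. ] 35.6 dist 651
(355, 271) 372 0.071 [ 337.8 -187.8] [53.3 51.2] 44.2 dist 386
0.014 0.024 2621 [456.2  53. ] [328.3 134.4] 83.5 [ 0.376 -0.116  0.014] [0.54  0.221 0.024]
0.034 0.042 773 [456.6  40.9] [302.2 117.2] 83.6 [ 0.385 -0.113  0.034] [0.53  0.195 0.042]
0.08 0.092 103 [455.8  40.1] [268.5  94.6] 83.6 [ 0.394 -0.096  0.08 ] [0.516 0.178 0.092]
0.094 0.101 1541 [456.   40.1] [266.7  96.6] 83.7 [ 0.395 -0.096  0.094] [0.516 0.176 0.101]
0.102 0.125 274 [457.8  39.1] [268.   85.5] 81.5 [ 0.397 -0.094  0.102] [0.496 0.173 0.124]
0.125 0.14 57 [441.8 -89.4] [ 6.  46.6] 83.7 [ 0.419 -0.094  0.127] [ 0.465 -0.085  0.139]
```

View pics/cropA.png

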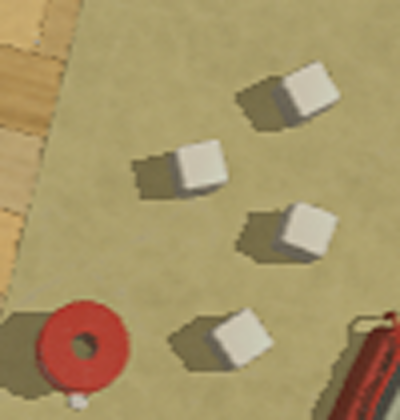

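View pics/cropB.png

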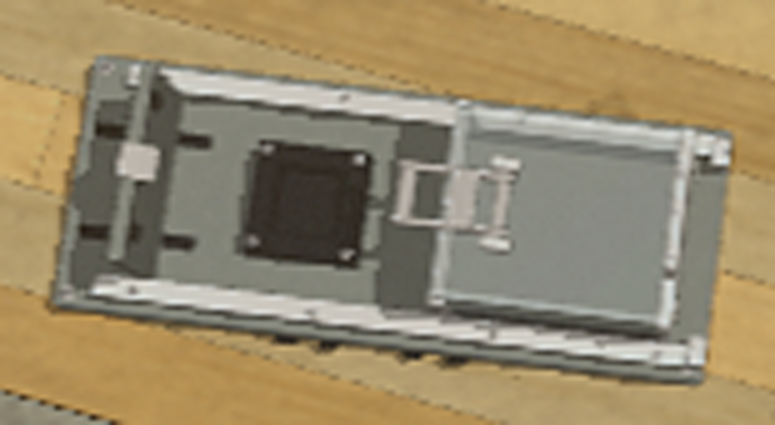

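Relay: four standing candidates, of which (411,208) is the farthest from the base at 596 mm (the others are 519, 524 and 446 mm). The enlarged crop confirms it as a single upright white block at (308,90). The fixture crop shows the nest at (308,205), the guard parked on the right, and the end plate with its keeper at (138,160). Next come the nest position and the first move.

```bash
cat > c.py <<'E'
from h import *
W=np.load("top0.npy")
w=W[206:236,226:258].reshape(-1,3); s=w[(w[:,2]>.032)&(w[:,2]<.044)]
r=cv2.minAreaRect((s[:,:2]*1000).astype(np.float32)); print("nest",np.round(r[0],1),np.round(r[1],1),r[2])
a=np.radians(6.4); fx=np.array([-np.cos(a),np.sin(a)]); fy=np.array([-np.sin(a),-np.cos(a)])
w=W[180:265,180:335].reshape(-1,3); n=np.array(r[0])/1000
q=np.c_[(w[:,:2]-n)@fx,(w[:,:2]-n)@fy,w[:,2]]*1000
for nm,m in (("tab",(q[:,2]>122)),("latch",(q[:,2]>101)&(q[:,2]<122)&(q[:,1]>0)&(q[:,1]<120)),("keeper",(q[:,2]>101)&(q[:,1]<0)),("plate",(q[:,2]>85)&(q[:,1]<-20)&(q[:,2]<101)),("hood",(q[:,2]>90)&(q[:,2]<101)&(q[:,1]>0))):
    print(nm,m.sum(),np.nanmin(q[m],0).round(1),np.nanmax(q[m],0).round(1))
w=W.reshape(-1,3); m=(w[:,0]>.5)&(w[:,0]<.62)&(w[:,1]>-.45)&(w[:,1]<-.2)&(w[:,2]>.03); m&=np.hypot(w[:,0]-.497,w[:,1]+.329)>.03
print("phone min x",np.nanmin(w[m,0]),"max z",w[m,2].max(), w[m&(w[:,2]>.06)].min(0))
down=lambda jaw:R.from_matrix(np.c_[np.cross([0,0,-1],[np.cos(jaw),np.sin(jaw),0]),[0,0,-1],[np.cos(jaw),np.sin(jaw),0]])
j=np.radians(28.1-180)
delta((.45,.25,.24)); delta((.492,-.329,.21),down(j))
E
python3 c.py
```

```text
nest [462.8  94. ] [56.7 56.9] 83.92001342773438
tab 58 [-22.8 181.6 124.3] [ 24.9 187.6 138.7]
latch 242 [-43.4  52.8 101.1] [ 44.8 118.4 114.4]
keeper 28 [ -7.9 -79.  101.3] [ 36.9 -62.1 107.8]
plate 162 [-46.9 -79.8  85.1] [ 47.9 -62.6 101. ]
hood 1581 [-47.7  53.3  90. ] [ 49.  187.7 101. ]
phone min x 0.5017885811719954 max z 0.07872532739138638 [ 0.50178858 -0.4492561   0.06008681]
shift mm [-340.6  -29.9  288.5] 
shift mm [-573.7    1.   820.1] [-0.001  0.739 -0.001]
```

Request:
{"fn": "drive_tool", "kwargs": {
  "moves": [
    [[-340, -30, 288, 0, 0.2, 0], [-340, -30, 288, 0, 0.2, 0], [-340, -30, 288, 0, 0.2, 0], [-340, -30, 288, 0, 0.2, 0], [-340, -30, 288, 0, 0.2, 0], [-340, -30, 288, 0, 0.2, 0], [-340, -30, 288, 0, 0.2, 0], [-340, -30, 288, 0, 0.2, 0], [-340, -30, 288, 0, 0.2, 0], [-340, -30, 288, 0, 0.2, 0], [-340, -30, 288, 0, 0.2, 0], [-574, 0, 820, 0, 0.739, 0], [-574, 0, 820, 0, 0.739, 0], [-574, 0, 820, 0, 0.739, 0], [-574, 0, 820, 0, 0.739, 0], [-574, 0, 820, 0, 0.739, 0], [-574, 0, 820, 0, 0.739, 0], [-574, 0, 820, 0, 0.739, 0], [-574, 0, 820, 0, 0.739, 0], [-574, 0, 820, 0, 0.739, 0]]
  ],
  "claw": 0.6
}}

```text
clock: 1.77
tool_pos: [0.4768, -0.1244, 0.2211]
orientation: [-90.0, -0.0, 118.1]
force: [1.2, 0.5, -0.2]
opening: 0.0522
```

```bash
cat >> h.py <<'E'
down=lambda jaw:R.from_matrix(np.c_[np.cross([0,0,-1],[np.cos(jaw),np.sin(jaw),0]),[0,0,-1],[np.cos(jaw),np.sin(jaw),0]])
E
python3 -c "
from h import *
delta((.494,-.329,.21),down(np.radians(28.1-180)))"
```

```text
shift mm [-188.5   11.1   81.4] [0.    0.001 0.   ]
```

Request:
{"fn": "drive_tool", "kwargs": {
  "moves": [
    [[-188, 11, 81, 0, 0, 0], [-188, 11, 81, 0, 0, 0], [-188, 11, 81, 0, 0, 0], [-188, 11, 81, 0, 0, 0], [-188, 11, 81, 0, 0, 0], [-188, 11, 81, 0, 0, 0], [-188, 11, 81, 0, 0, 0], [-188, 11, 81, 0, 0, 0], [-188, 11, 81, 0, 0, 0]]
  ]
}}

```text
clock: 2.52
tool_pos: [0.4945, -0.3256, 0.2101]
orientation: [-90.0, -0.0, 118.2]
force: [-0.0, 1.4, 0.8]
opening: 0.0527
```

```bash
cat > d.py <<'E'
from h import *
p,W,m,f=snap("wrist"); cv2.imwrite("pics/w1.png",p); w=W.reshape(-1,3)
s=w[(np.hypot(w[:,0]-.497,w[:,1]+.329)<.03)&(w[:,2]>.045)&(w[:,2]<.055)]
r=cv2.minAreaRect((s[:,:2]*1000).astype(np.float32)); print(len(s),r, s.mean(0)); print(tool()[0])
E
python3 d.py
```

```text
614 ((496.3753967285156, -327.80645751953125), (27.187541961669922, 27.537796020507812), 28.01152229309082) [ 0.49650424 -0.32819693  0.05163958]
[ 0.49466697 -0.32534005  0.21041235]
```

View pics/w1.png

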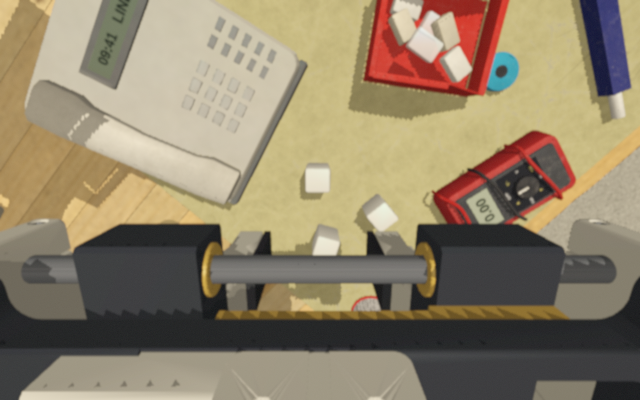

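The wrist view shows the target relay at (317,179), square to the jaws, with the phone corner at (240,200) to its left. The pose agrees with the top view within 1.5 mm. I'll check the phone's height under the gripper body.

```bash
cat > e.py <<'E'
from h import *
a=np.radians(28.1)
for n in("top",):
    w=np.load("top0.npy").reshape(-1,3)-[.4965,-.328,0]; q=np.c_[w[:,0]*np.cos(a)+w[:,1]*np.sin(a),-w[:,0]*np.sin(a)+w[:,1]*np.cos(a),w[:,2]]
    m=(abs(q[:,0])<.115)&(abs(q[:,1])<.11)&(q[:,2]>.052); print(m.sum(), q[m].min(0) if m.any() else 0,q[m].max(0) if m.any() else 0)
delta((.4965,-.328,.035),down(np.radians(28.1-180)))
E
python3 e.py
```

```text
311 [-0.114476   -0.10983244  0.05200425] [0.11480175 0.1097456  0.07251376]
shift mm [ -3.2 175.4  -0.3] [ 0.     0.002 -0.   ]
```

Request:
{"fn": "drive_tool", "kwargs": {
  "moves": [
    [[-3, 40, 0, 0, 0, 0], [-3, 80, 0, 0, 0, 0], [-3, 120, 0, 0, 0, 0], [-3, 120, 0, 0, 0, 0], [-3, 120, 0, 0, 0, 0], [-3, 120, 0, 0, 0, 0]]
  ]
}}

```text
clock: 3.07
tool_pos: [0.4976, -0.3291, 0.0926]
orientation: [-90.1, 0.1, 118.2]
force: [1.1, -0.4, -0.1]
opening: 0.0521
```

```bash
tail -1 e.py >e2.py; sed -i '1i from h import *' e2.py; python3 e2.py
```

```text
shift mm [ 1.6 57.6  0.5] [ 0.001  0.002 -0.002]
```

Good. I'll descend and grip.

Request:
{"fn": "drive_tool", "kwargs": {
  "moves": [
    [[1, 30, 0, 0, 0, 0], [1, 57, 0, 0, 0, 0], [1, 57, 0, 0, 0, 0], [1, 57, 0, 0, 0, 0]]
  ]
}}

```text
clock: 3.4
tool_pos: [0.4964, -0.3284, 0.035]
orientation: [-90.0, 0.1, 118.2]
force: [0.2, 0.4, 0.6]
opening: 0.0526
```

Request:
{"fn": "drive_tool", "kwargs": {
  "moves": [
    [[0, 0, 0, 0, 0, 0], [0, 0, 0, 0, 0, 0], [0, 0, 0, 0, 0, 0], [0, 0, 0, 0, 0, 0], [0, 0, 0, 0, 0, 0], [0, 0, 0, 0, 0, 0], [0, 0, 0, 0, 0, 0], [0, 0, 0, 0, 0, 0]]
  ],
  "claw": 0.2
}}

```text
clock: 4.07
tool_pos: [0.4978, -0.3287, 0.0351]
orientation: [-90.2, 0.2, 118.2]
force: [2.2, 1.8, 9.0]
opening: 0.0179
```

```bash
cat > g.py <<'E'
from h import *
print(tool()[0],ctrl.get_obs()["opening"]); p,r=tool()
delta(p+[0,0,.17]); delta((.4628,.094,.2),down(np.radians(-6.3-180)))
E
python3 g.py
```

```text
[ 0.49782037 -0.32865318  0.03510776] 0.017922788551192725
shift mm [  -0.6 -170.    -0.5] 
shift mm [ 388.5 -165.7 -169.3] [ 0.004  0.602 -0.002]
```

An opening of 18 mm is less than the relay's 28 mm, so the grasp looks wrong. I'll look before moving.

```bash
cat > k.py <<'E'
from h import *
a,_,_,_=snap("wrist"); p,W,_,_=snap("scene"); b=cv2.resize(p[210:320,290:460],None,fx=4.7,fy=4.7,interpolation=cv2.INTER_CUBIC)[:517,:640]
b=cv2.resize(p[225:310,330:430],(560,476),interpolation=cv2.INTER_CUBIC)
c=cv2.resize(a[130:330,200:450],(595,476)); cv2.imwrite("pics/k.png",cv2.resize(np.hstack([b,c]),(800,330))); print(ctrl.get_obs()["opening"],ctrl.get_obs()["force"])
E
python3 k.py
```

```text
0.017731433595097972 [1.59412908 2.90943291 8.7515625 ]
```

View pics/k.png

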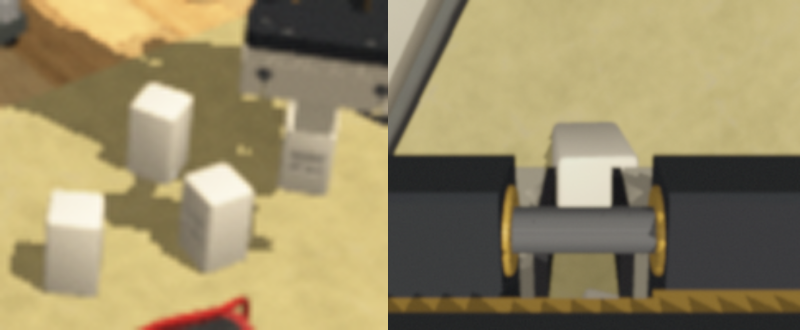

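```bash
cat > l.py <<'E'
from h import *
a,W,_,_=snap("wrist"); P,r=tool(); t=r.inv().apply(W.reshape(-1,3)-P)*1000
t=t.reshape(W.shape)
# image rows in crop mapping: x=200+ (u-388)/412*250, y=130+v/330*200
for (u,v) in [(585,140),(585,150),(560,130),(620,150),(585,165),(585,190),(560,190),(610,190),(530,180),(640,185),(585,280),(600,297),(530,280)]:
    x=int(200+(u-388)/412*250); y=int(130+v/330*200); print((u,v),(x,y),t[y,x].round(1),W[y,x].round(4),a[y,x])
q=W.reshape(-1,3); p2,W2,_,_=snap("top"); q2=W2.reshape(-1,3)
for q in(q,q2):
    m=(np.hypot(q[:,0]-P[0],q[:,1]-P[1])<.05)&(q[:,2]>.04)&(q[:,2]<.056); tt=r.inv().apply(q[m]-P)*1000; print(m.sum(),np.percentile(tt,[1,50,99],axis=0).round(1) if m.any() else 0)
E
python3 l.py
```

```text
(585, 140) (319, 214) [-12.6   3.5   1.1] [ 0.5028 -0.3403  0.0317] [140 157 165]
(585, 150) (319, 220) [-13.2  -9.9   1. ] [ 0.5031 -0.3408  0.045 ] [151 170 177]
(560, 130) (304, 208) [-12.7  16.3  -8.7] [ 0.5116 -0.3357  0.0188] [127 144 151]
(620, 150) (340, 220) [-13.2  -9.7  13.1] [ 0.4925 -0.3464  0.0448] [150 169 177]
(585, 165) (319, 230) [-10.4 -18.6   1. ] [ 0.5018 -0.3382  0.0537] [209 228 232]
(585, 190) (319, 245) [ -1.3 -17.9   1. ] [ 0.4975 -0.3302  0.053 ] [204 224 229]
(560, 190) (304, 245) [ -1.4 -18.2  -7.3] [ 0.5049 -0.3264  0.0534] [184 203 210]
(610, 190) (334, 245) [ -0.8 -16.9   9.4] [ 0.4898 -0.3338  0.0519] [186 205 212]
(530, 180) (286, 239) [-11.2 -33.5 -15.5] [ 0.5167 -0.3311  0.0687] [129 148 156]
(640, 185) (352, 242) [-11.3 -37.5  17. ] [ 0.488  -0.3465  0.0726] [ 95 110 117]
(585, 280) (319, 299) [64.8 31.5  1.2] [ 0.4663 -0.2721  0.0033] [ 84 126 137]
(600, 297) (328, 310) [68.6 23.   7.8] [ 0.4586 -0.2719  0.0119] [105 128 142]
(530, 280) (286, 299) [ -0.7 -69.8 -12.1] [ 0.5086 -0.3234  0.1049] [ 89 102 108]
1440 [[-13.5 -20.1  -8.7]
 [ -8.9 -17.6   2.1]
 [  4.   -5.5  18.1]]
18 [[ -1.1 -20.   -8.6]
 [ 11.6 -14.5  -1.1]
 [ 13.7  -5.1   5.6]]
```

Depth shows the relay upright and centred between the fingers (tool x ±13.5 mm, finger faces about 30 mm apart). That contradicts the 18 mm opening reading, so I'll test with a small lift.

Request:
{"fn": "drive_tool", "kwargs": {
  "moves": [
    [[0, -5, 0, 0, 0, 0], [0, -15, 0, 0, 0, 0], [0, -25, 0, 0, 0, 0], [0, -25, 0, 0, 0, 0], [0, -25, 0, 0, 0, 0]]
  ]
}}

```text
clock: 4.68
tool_pos: [0.496, -0.3284, 0.0592]
orientation: [-90.1, 0.1, 118.1]
force: [-0.3, -0.9, -0.8]
opening: 0.0175
```

```bash
cat > l2.py <<'E'
from h import *
a,W,_,_=snap("wrist"); P,r=tool(); print(P,ctrl.get_obs()["force"],ctrl.get_obs()["opening"])
q=W.reshape(-1,3); t=r.inv().apply(q-P)*1000
m=(abs(t[:,2])<20)&(abs(t[:,0])<22)&(t[:,1]>-26)&(a.reshape(-1,3).min(1)>100); print(m.sum(),np.percentile(t[m],[1,50,99],axis=0).round(1)); 
m2=m&(t[:,1]<-12); print(np.polyfit(t[m2,0],t[m2,1],1), np.polyfit(t[m2,2],t[m2,1],1),"floor z",np.percentile(q[m][:,2],[1,99]))
p,_,_,_=snap("scene"); b=cv2.resize(p[225:310,330:430],(500,425),interpolation=cv2.INTER_CUBIC); c=cv2.resize(a[170:330,220:420],(300,240)); b[:240,:0]=0
o=np.zeros((425,800,3),np.uint8); o[:,:500]=b; o[:240,500:]=c; cv2.imwrite("pics/l2.png",o)
E
python3 l2.py
```

```text
[ 0.49553613 -0.32821186  0.05849569] [-0.08276354  0.12430579 -0.60170066] 0.017645932079975057
3142 [[-21.7 -24.3 -19.2]
 [-10.3   8.5   0.2]
 [ 13.2  55.8  19.5]]
[  0.09990064 -22.41098297] [-8.17552257e-03 -2.33320171e+01] floor z [0.00274335 0.0828375 ]
```

View pics/l2.png

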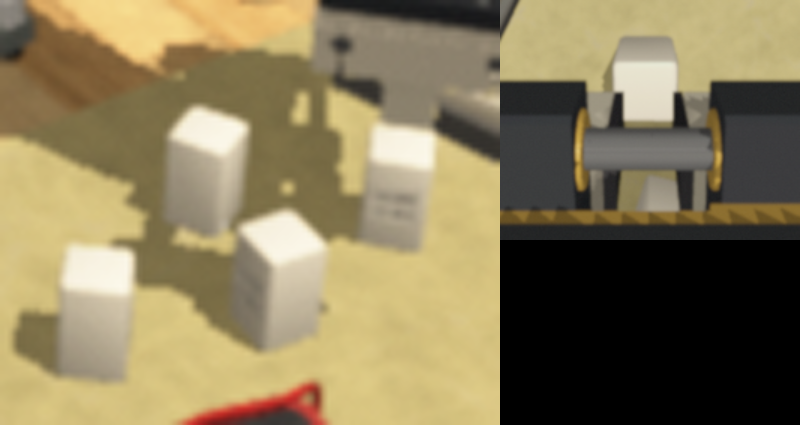

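```bash
cat > n.py <<'E'
from h import *
a,W,_,_=snap("wrist"); P,r=tool(); t=r.inv().apply(W.reshape(-1,3)-P).reshape(W.shape)*1000
x0=int(220+645*200/300-500*200/300)
for y in range(192,262,6): print((x0,y),t[y,x0].round(1),W[y,x0].round(4))
y=220; print([ (x,t[y,x].round(0).tolist()) for x in range(285,350,6)])
p,S,_,_=snap("scene")
for y in range(248,278,3): print((410,y),S[y,410].round(4),r.inv().apply(S[y,410]-P).round(4)*1000)
E
python3 n.py
```

```text
(316, 192) [-14.5  54.2  -1.1] [ 0.5029 -0.3403  0.0036]
(316, 198) [-14.6  35.1  -1. ] [ 0.5029 -0.3404  0.0228]
(316, 204) [-14.2  20.5  -0.9] [ 0.5027 -0.3402  0.0373]
(316, 210) [-13.9   7.7  -0.8] [ 0.5024 -0.3399  0.0501]
(316, 216) [-10.6   5.6  -0.8] [ 0.5009 -0.337   0.0522]
(316, 222) [-6.4  6.2 -0.8] [ 0.4989 -0.3333  0.0516]
(316, 228) [-2.5  5.9 -0.9] [ 0.4971 -0.3299  0.0519]
(316, 234) [ 1.2  5.1 -0.9] [ 0.4953 -0.3266  0.0527]
(316, 240) [ 5.5  5.8 -0.9] [ 0.4933 -0.3228  0.0521]
(316, 246) [ 9.5  5.3 -0.9] [ 0.4915 -0.3193  0.0525]
(316, 252) [35.8 53.8 -1.3] [ 0.4794 -0.2958  0.004 ]
(316, 258) [-32.  -98.5  -0.1] [ 0.5104 -0.3563  0.1563]
[(285, [8.0, 54.0, -26.0]), (291, [8.0, 53.0, -21.0]), (297, [-8.0, 6.0, -13.0]), (303, [-8.0, 6.0, -9.0]), (309, [-8.0, 6.0, -5.0]), (315, [-8.0, 6.0, -1.0]), (321, [nan, nan, nan]), (327, [-8.0, 6.0, 6.0]), (333, [-8.0, 6.0, 10.0]), (339, [8.0, 54.0, 17.0]), (345, [8.0, 53.0, 22.0])]
(410, 248) [ 0.4709 -0.339   0.0821] [  1.7 -24.2  26.5]
(410, 251) [ 0.5034 -0.3234  0.0496] [ 0.2  8.3 -9.4]
(410, 254) [ 0.4947 -0.3288  0.0489] [-0.4  8.9  0.8]
(410, 257) [ 0.4851 -0.3346  0.0492] [-1.   8.7 12. ]
(410, 260) [ 0.483  -0.3366  0.0434] [-1.8 14.4 14.8]
(410, 263) [ 0.4845 -0.3368  0.0347] [-2.7 23.2 13.5]
(410, 266) [ 0.4842 -0.3379  0.0273] [-3.5 30.5 14.3]
(410, 269) [ 0.4842 -0.3388  0.0198] [-4.4 38.1 14.7]
(410, 272) [ 0.484  -0.3399  0.0123] [-5.2 45.6 15.4]
(410, 275) [ 0.488  -0.3389  0.0011] [-6.2 56.8 11.4]
```

```bash
cat > o.py <<'E'
from h import *
P,r=tool(); p,S,_,_=snap("scene")
t=r.inv().apply(S.reshape(-1,3)-P).reshape(S.shape)*1000
for y in range(222,256,3): print(y,[(x,t[y,x].round(0).astype(int).tolist()) for x in range(398,425,4) if np.isfinite(t[y,x,0])])
a,W,_,_=snap("wrist")
o=np.hstack([cv2.resize(p[195:280,365:450],(400,400),interpolation=cv2.INTER_CUBIC),cv2.resize(a[180:320,250:390],(400,400),interpolation=cv2.INTER_CUBIC)]); cv2.imwrite("pics/o.png",o)
E
python3 o.py
```

```text
222 [(398, [30, -124, 96]), (402, [23, -124, 93]), (406, [16, -123, 89]), (410, [9, -124, 89]), (414, [2, -123, 86]), (418, [-5, -125, 87]), (422, [-12, -124, 84])]
225 [(398, [29, -119, 98]), (402, [22, -120, 97]), (406, [15, -121, 97]), (410, [8, -122, 96]), (414, [1, -123, 97]), (418, [-6, -122, 94]), (422, [-12, -123, 93])]
228 [(398, [29, -110, 94]), (402, [22, -114, 97]), (406, [15, -116, 99]), (410, [8, -116, 98]), (414, [1, -118, 98]), (418, [-6, -118, 97]), (422, [-13, -120, 98])]
231 [(398, [28, -106, 96]), (402, [21, -107, 96]), (406, [14, -107, 95]), (410, [7, -108, 95]), (414, [0, -110, 95]), (418, [-7, -111, 95]), (422, [-14, -112, 95])]
234 [(398, [28, -95, 89]), (402, [21, -94, 87]), (406, [13, -96, 88]), (410, [6, -99, 90]), (414, [-1, -99, 89]), (418, [-8, -106, 97]), (422, [-15, -105, 95])]
237 [(398, [27, -87, 87]), (402, [20, -88, 87]), (406, [13, -90, 89]), (410, [6, -92, 90]), (414, [-2, -93, 89]), (418, [-9, -94, 89]), (422, [-16, -94, 86])]
240 [(398, [27, -81, 89]), (402, [19, -81, 86]), (406, [12, -84, 88]), (410, [5, -86, 90]), (414, [-2, -85, 88]), (418, [-9, -88, 89]), (422, [-17, -89, 89])]
243 [(398, [29, 57, -106]), (402, [20, 45, -90]), (406, [10, 42, -89]), (410, [3, -37, 26]), (414, [-5, -40, 29]), (418, [-10, -80, 88]), (422, [-17, -84, 92])]
246 [(398, [28, 57, -94]), (402, [19, 57, -95]), (406, [10, -27, 25]), (410, [2, -28, 24]), (414, [-6, -30, 25]), (418, [-18, 38, -77]), (422, [-26, 32, -71])]
249 [(398, [27, 57, -81]), (402, [18, 57, -83]), (406, [9, -21, 27]), (410, [1, -22, 27]), (414, [-7, -23, 26]), (418, [-19, 43, -72]), (422, [-27, 37, -66])]
252 [(398, [26, 57, -69]), (402, [17, 57, -71]), (406, [8, 8, -4]), (410, [0, 10, -8]), (414, [-9, 10, -11]), (418, [-20, 51, -72]), (422, [-28, 46, -68])]
255 [(398, [25, 58, -57]), (402, [16, 57, -59]), (406, [8, 9, 7]), (410, [-1, 7, 7]), (414, [-9, 10, 0]), (418, [-20, 58, -69]), (422, [-29, 57, -70])]
```

View pics/o.png

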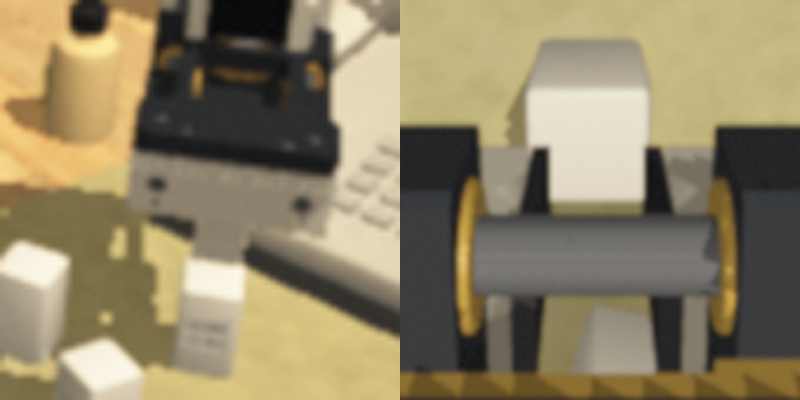

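The picture shows the fingers ending just above the relay, and the relay undisturbed. Depth puts the fingertips at about tool y = -16 and the body at -81. The real tool is therefore about 26 mm shorter than `nose_length` and the text say. The 9 N upward force was the tips resting on the relay's top. I'll add a 26 mm offset along the tool axis, reopen, go down and grip.

Request:
{"fn": "drive_tool", "kwargs": {
  "moves": [
    [[0, 0, 0, 0, 0, 0], [0, 0, 0, 0, 0, 0], [0, 0, 0, 0, 0, 0], [0, 0, 0, 0, 0, 0], [0, 0, 0, 0, 0, 0], [0, 0, 0, 0, 0, 0]]
  ],
  "claw": 0.6
}}

```text
clock: 5.48
tool_pos: [0.4955, -0.3282, 0.0581]
orientation: [-90.0, 0.0, 118.1]
force: [0.1, -0.4, 0.3]
opening: 0.0501
```

Request:
{"fn": "drive_tool", "kwargs": {
  "moves": [
    [[0, 10, 0, 0, 0, 0], [0, 20, 0, 0, 0, 0], [0, 30, 0, 0, 0, 0], [0, 40, 0, 0, 0, 0], [0, 50, 0, 0, 0, 0], [0, 50, 0, 0, 0, 0], [0, 50, 0, 0, 0, 0]]
  ]
}}

```text
clock: 6.07
tool_pos: [0.4948, -0.328, 0.007]
orientation: [-89.9, -0.1, 118.1]
force: [0.0, 0.1, 1.2]
opening: 0.0526
```

Request:
{"fn": "drive_tool", "kwargs": {
  "moves": [
    [[0, 0, 0, 0, 0, 0], [0, 0, 0, 0, 0, 0], [0, 0, 0, 0, 0, 0], [0, 0, 0, 0, 0, 0], [0, 0, 0, 0, 0, 0], [0, 0, 0, 0, 0, 0], [0, 0, 0, 0, 0, 0]]
  ],
  "claw": 0.2
}}

```text
clock: 6.65
tool_pos: [0.4958, -0.3283, 0.0086]
orientation: [-90.0, 0.0, 118.1]
force: [0.2, 0.2, 3.9]
opening: 0.0275
```

Gripped at 27.5 mm. I'll lift and work out the carry.

Request:
{"fn": "drive_tool", "kwargs": {
  "moves": [
    [[0, -15, 0, 0, 0, 0], [0, -50, 0, 0, 0, 0], [0, -90, 0, 0, 0, 0], [0, -130, 0, 0, 0, 0], [0, -170, 0, 0, 0, 0], [0, -170, 0, 0, 0, 0], [0, -170, 0, 0, 0, 0]]
  ]
}}

```text
clock: 7.23
tool_pos: [0.4968, -0.3286, 0.181]
orientation: [-90.2, 0.2, 118.1]
force: [0.7, 0.7, -2.1]
opening: 0.0276
```

```bash
python3 -c "
from h import *
delta((.4628,.094,.178),down(np.radians(-6.3-180)))"
```

```text
shift mm [ 388.7    2.2 -169.2] [ 0.005  0.601 -0.003]
```

Request:
{"fn": "drive_tool", "kwargs": {
  "moves": [
    [[12, 0, -5, 0, 0.02, 0], [40, 0, -17, 0, 0.06, 0], [75, 0, -33, 0, 0.12, 0], [111, 0, -48, 0, 0.18, 0], [147, 0, -64, 0, 0.24, 0], [183, 0, -80, 0, 0.3, 0], [219, 0, -95, 0, 0.36, 0], [255, 0, -111, 0, 0.41, 0], [291, 0, -127, 0, 0.46, 0], [327, 0, -142, 0, 0.52, 0], [357, 0, -155, 0, 0.56, 0], [378, 0, -164, 0, 0.59, 0], [388, 0, -169, 0, 0.6, 0], [388, 0, -169, 0, 0.6, 0], [388, 0, -169, 0, 0.6, 0], [388, 0, -169, 0, 0.6, 0]]
  ]
}}

```text
clock: 8.57
tool_pos: [0.4609, 0.093, 0.1772]
orientation: [-89.9, 0.1, 83.8]
force: [0.3, -1.4, -1.1]
opening: 0.0279
```

```bash
cat > q.py <<'E'
from h import *
P,r=tool(); print(P,ctrl.get_obs()["orientation"],ctrl.get_obs()["opening"])
a,W,_,_=snap("wrist"); p,T,_,_=snap("top"); np.save("w2.npy",W)
w=W.reshape(-1,3); s=w[(np.hypot(w[:,0]-.463,w[:,1]-.094)<.045)&(w[:,2]>.033)&(w[:,2]<.043)]
if len(s)>20: print("nest wrist",len(s),cv2.minAreaRect((s[:,:2]*1000).astype(np.float32)))
# relay in tool frame seen by wrist
t=r.inv().apply(w-P)*1000; b=a.reshape(-1,3).min(1)>90
m=b&(abs(t[:,2])<16)&(abs(t[:,0])<20)&(t[:,1]<12)&(t[:,1]>-50); print(m.sum(),np.percentile(t[m],[2,50,98],axis=0).round(1) if m.any() else "")
cv2.imwrite("pics/q.png",np.vstack([a[100:400,120:520]]))
s=t[(abs(t[:,2])<13)&(t[:,0]>-20)&(t[:,0]<-8)&(t[:,1]<40)&(t[:,1]>-45)]
print("front face", len(s), np.percentile(s,[2,50,98],axis=0).round(1))
E
python3 q.py
```

```text
[0.46092858 0.0930357  0.17716566] [-8.99063587e+01  6.54783329e-02  8.37682052e+01] 0.027946692392962293
nest wrist 1792 ((462.0346374511719, 96.18722534179688), (56.06428527832031, 56.016258239746094), 83.40599060058594)
2691 [[-14.7 -44.1 -12.6]
 [-13.7 -40.3   0.3]
 [ 12.2  -0.4  13.5]]
front face 2055 [[-14.8 -44.1 -12.1]
 [-14.2 -34.8   0.3]
 [ -8.5  -0.   12.5]]
```

View pics/q.png

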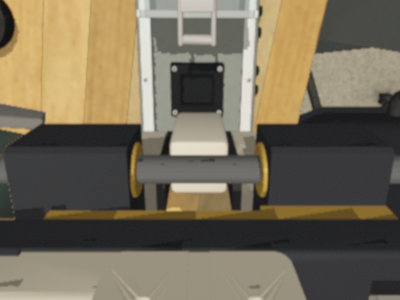

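The wrist view shows the relay held square over the nest block, at (197,88) in the crop, with the guard open above it. The two nest estimates (top and wrist) differ by about 2 mm, so I'll use (0.4622, 0.0955).

```bash
cat > s.py <<'E'
from h import *
P,r=tool(); print("cam in tool",(r.inv().apply(np.array(ctrl.camera_model("wrist")["extrinsics"])[:3,3]-P)*1000).round())
delta((.4622,.0955,.055),down(np.radians(-6.35-180)))
E
python3 s.py
```

```text
cam in tool [ -69. -176.    0.]
shift mm [  2.9 122.6  -0.7] [-0.001  0.001 -0.001]
```

Request:
{"fn": "drive_tool", "kwargs": {
  "moves": [
    [[3, 20, -1, 0, 0, 0], [3, 50, -1, 0, 0, 0], [3, 80, -1, 0, 0, 0], [3, 105, -1, 0, 0, 0], [3, 118, -1, 0, 0, 0], [3, 122, -1, 0, 0, 0], [3, 122, -1, 0, 0, 0], [3, 122, -1, 0, 0, 0], [3, 122, -1, 0, 0, 0]]
  ]
}}

```text
clock: 9.42
tool_pos: [0.4638, 0.0968, 0.0573]
orientation: [-90.1, -0.1, 83.7]
force: [1.0, 0.8, -0.3]
opening: 0.0272
```

```bash
cat > u.py <<'E'
from h import *
P,r=tool(); print(P,ctrl.get_obs()["orientation"])
a,W,_,_=snap("wrist"); w=W.reshape(-1,3); t=r.inv().apply(w-P)*1000
# front edge of block, sides of block in tool frame; block half 28
s=t[(w[:,2]>.033)&(w[:,2]<.043)&(abs(t[:,0])<40)&(abs(t[:,2])<36)]
print("block z rng",np.percentile(s[:,2],[.5,99.5]).round(1),"x rng",np.percentile(s[:,0],[.5,99.5]).round(1), len(s))
f=t[(abs(t[:,2])<12)&(t[:,0]>-18)&(t[:,0]<-11)&(t[:,1]<5)&(t[:,1]>-32)]; print("front face x",np.median(f[:,0]).round(1),len(f))
delta((.4622,.0955,.035),down(np.radians(-6.35-180)))
E
python3 u.py
```

```text
[0.46381684 0.0967859  0.0572784 ] [-9.00955491e+01 -6.58980938e-02  8.37433356e+01]
block z rng [-26.3  29.4] x rng [-29.    3.5] 2701
front face x -14.4 873
shift mm [-1.6 22.3  1.5] [0.002 0.002 0.001]
```

Request:
{"fn": "drive_tool", "kwargs": {
  "moves": [
    [[-1.2, 0, 1.5, 0, 0, 0], [-1.2, 4, 1.5, 0, 0, 0], [-1.2, 8, 1.5, 0, 0, 0], [-1.2, 11, 1.5, 0, 0, 0], [-1.2, 14, 1.5, 0, 0, 0], [-1.2, 16, 1.5, 0, 0, 0], [-1.2, 16, 1.5, 0, 0, 0], [-1.2, 16, 1.5, 0, 0, 0]]
  ]
}}

```text
clock: 10.13
tool_pos: [0.4612, 0.0955, 0.0399]
orientation: [-90.0, 0.0, 83.8]
force: [-0.8, -0.2, -0.9]
opening: 0.0279
```

Request:
{"fn": "drive_tool", "kwargs": {
  "moves": [
    [[0, 2, 0, 0, 0, 0], [0, 4, 0, 0, 0, 0], [0, 5, 0, 0, 0, 0], [0, 6, 0, 0, 0, 0], [0, 6, 0, 0, 0, 0], [0, 6, 0, 0, 0, 0]]
  ]
}}

```text
clock: 10.63
tool_pos: [0.4613, 0.0955, 0.0341]
orientation: [-90.0, 0.0, 83.8]
force: [-0.1, -0.3, -1.0]
opening: 0.0277
```

Request:
{"fn": "drive_tool", "kwargs": {
  "moves": [
    [[0, 0.5, 0, 0, 0, 0], [0, 1, 0, 0, 0, 0], [0, 1.5, 0, 0, 0, 0], [0, 1.5, 0, 0, 0, 0], [0, 1.5, 0, 0, 0, 0]]
  ]
}}

```text
clock: 11.05
tool_pos: [0.4613, 0.0955, 0.0326]
orientation: [-90.0, 0.0, 83.8]
force: [-0.2, 0.0, -1.3]
opening: 0.0279
```

Request:
{"fn": "drive_tool", "kwargs": {
  "moves": [
    [[0, 0.5, 0, 0, 0, 0], [0, 1, 0, 0, 0, 0], [0, 1.5, 0, 0, 0, 0], [0, 1.5, 0, 0, 0, 0], [0, 1.5, 0, 0, 0, 0]]
  ]
}}

```text
clock: 11.47
tool_pos: [0.4614, 0.0956, 0.0321]
orientation: [-90.0, -0.0, 83.8]
force: [-5.5, -0.6, 12.8]
opening: 0.0278
```

It touches the nest floor at z 0.032, as predicted. I'll release, then rise.

Request:
{"fn": "drive_tool", "kwargs": {
  "moves": [
    [[0, -0.5, 0, 0, 0, 0], [0, -0.5, 0, 0, 0, 0], [0, -0.5, 0, 0, 0, 0], [0, -0.5, 0, 0, 0, 0], [0, -0.5, 0, 0, 0, 0], [0, -0.5, 0, 0, 0, 0]]
  ],
  "claw": 0.5
}}

```text
clock: 11.97
tool_pos: [0.4612, 0.0955, 0.0315]
orientation: [-90.0, 0.0, 83.8]
force: [1.0, -0.4, 0.5]
opening: 0.0437
```

Request:
{"fn": "drive_tool", "kwargs": {
  "moves": [
    [[0, -10, 0, 0, 0, 0], [0, -30, 0, 0, 0, 0], [0, -60, 0, 0, 0, 0], [0, -100, 0, 0, 0, 0], [0, -140, 0, 0, 0, 0], [0, -170, 0, 0, 0, 0], [0, -170, 0, 0, 0, 0], [0, -170, 0, 0, 0, 0]]
  ]
}}

```text
clock: 12.63
tool_pos: [0.4622, 0.0962, 0.2036]
orientation: [-90.2, -0.2, 83.8]
force: [-0.2, 0.4, -0.5]
opening: 0.0441
```

```bash
cat > v.py <<'E'
from h import *
P,r=tool(); print(P,ctrl.get_obs()["opening"])
a,W,_,_=snap("wrist"); w=W.reshape(-1,3); cv2.imwrite("pics/v.png",a[:300,120:520])
s=w[(np.hypot(w[:,0]-.462,w[:,1]-.095)<.03)&(w[:,2]>.066)&(w[:,2]<.085)]; rr=cv2.minAreaRect((s[:,:2]*1000).astype(np.float32)); print("relay top",len(s),rr,np.median(s[:,2]),s[:,2].std())
s=w[(np.hypot(w[:,0]-.462,w[:,1]-.095)<.045)&(w[:,2]>.033)&(w[:,2]<.043)]; print("block",cv2.minAreaRect((s[:,:2]*1000).astype(np.float32)))
a_=np.radians(6.35); n=np.array([.4622,.0955]); c=np.array([np.sin(a_),np.cos(a_)]); x=np.array([-np.cos(a_),np.sin(a_)])
q=np.c_[(w[:,:2]-n)@x,-(w[:,:2]-n)@c,w[:,2]]*1000; m=q[:,2]>122; m&=(q[:,1]>150)&(abs(q[:,0])<40)
if m.any(): print("tab wrist",q[m].min(0).round(1),q[m].max(0).round(1))
# approach pose: behind tab, fixture y=187+9.5+20, fixture x 0
b=n-c*.217; print("behind",b); delta((b[0],b[1],.2)); 
E
python3 v.py
```

```text
[0.46216792 0.09616696 0.2035563 ] 0.044074329827394614
relay top 723 ((460.11712646484375, 94.73819732666016), (27.1329345703125, 27.01519012451172), 83.98861694335938) 0.07525744808037943 0.001339884873425435
block ((461.8863525390625, 96.071533203125), (56.23902893066406, 55.79405212402344), 82.7692642211914)
behind [ 0.43819944 -0.12016867]
shift mm [-217.1    1.7   -0.7]
```

View pics/v.png

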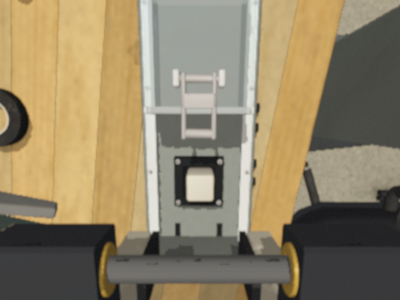

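The wrist view shows the relay at (200,184) inside the black nest block at (199,180). Its top is at 75 mm and the measured offset is about 2 mm, so it is seated and let go with the guard open. Next I'll close the fingers and go behind the push tab.

Request:
{"fn": "drive_tool", "kwargs": {
  "moves": [
    [[-20, 0, 0, 0, 0, 0], [-55, 0, 0, 0, 0, 0], [-95, 0, 0, 0, 0, 0], [-135, 0, 0, 0, 0, 0], [-175, 0, 0, 0, 0, 0], [-205, 0, 0, 0, 0, 0], [-217, 0, -1, 0, 0, 0], [-217, 0, -1, 0, 0, 0], [-217, 20, -1, 0, 0, 0], [-217, 50, -1, 0, 0, 0], [-217, 85, -1, 0, 0, 0], [-217, 105, -1, 0, 0, 0], [-217, 114, -1, 0, 0, 0], [-217, 114, -1, 0, 0, 0], [-217, 114, -1, 0, 0, 0]]
  ],
  "claw": 0
}}

```text
clock: 13.93
tool_pos: [0.4388, -0.1201, 0.0876]
orientation: [-89.9, 0.0, 83.8]
force: [0.3, 0.3, 0.9]
opening: 0.0002
```

Request:
{"fn": "drive_tool", "kwargs": {
  "moves": [
    [[4, 0, 0, 0, 0, 0], [8, 0, 0, 0, 0, 0], [11, 0, 0, 0, 0, 0], [13, 0, 0, 0, 0, 0], [15, 0, 0, 0, 0, 0], [15, 0, 0, 0, 0, 0], [15, 0, 0, 0, 0, 0]]
  ]
}}

```text
clock: 14.52
tool_pos: [0.4404, -0.1052, 0.0878]
orientation: [-90.0, -0.0, 83.8]
force: [0.4, 0.6, -0.0]
opening: 0.0006
```

Request:
{"fn": "drive_tool", "kwargs": {
  "moves": [
    [[2, 0, 0, 0, 0, 0], [4, 0, 0, 0, 0, 0], [6, 0, 0, 0, 0, 0], [8, 0, 0, 0, 0, 0], [10, 0, 0, 0, 0, 0], [12, 0, 0, 0, 0, 0], [12, 0, 0, 0, 0, 0], [12, 0, 0, 0, 0, 0]]
  ]
}}

```text
clock: 15.18
tool_pos: [0.4416, -0.0933, 0.0876]
orientation: [-90.0, -0.0, 83.8]
force: [-0.2, -2.8, 0.2]
opening: 0.0005
```

Request:
{"fn": "drive_tool", "kwargs": {
  "moves": [
    [[2, 0, 0, 0, 0, 0], [5, 0, 0, 0, 0, 0], [8, 0, 0, 0, 0, 0], [11, 0, 0, 0, 0, 0], [14, 0, 0, 0, 0, 0], [17, 0, 0, 0, 0, 0], [20, 0, 0, 0, 0, 0], [23, 0, 0, 0, 0, 0], [26, 0, 0, 0, 0, 0], [29, 0, 0, 0, 0, 0], [32, 0, 0, 0, 0, 0], [35, 0, 0, 0, 0, 0], [38, 0, 0, 0, 0, 0], [41, 0, 0, 0, 0, 0], [44, 0, 0, 0, 0, 0], [47, 0, 0, 0, 0, 0], [49, 0, 0, 0, 0, 0], [50, 0, 0, 0, 0, 0], [50, 0, 0, 0, 0, 0], [50, 0, 0, 0, 0, 0]]
  ]
}}

```text
clock: 16.85
tool_pos: [0.4473, -0.0434, 0.0876]
orientation: [-90.0, -0.0, 83.8]
force: [2.7, -5.4, -1.4]
opening: 0.0008
```

```bash
cat > x.py <<'E'
from h import *
P,r=tool(); a,W,_,_=snap("top"); w=W[150:280,150:345].reshape(-1,3)
a_=np.radians(6.35); n=np.array([.4622,.0945]); c=np.array([np.sin(a_),np.cos(a_)]); x=np.array([-np.cos(a_),np.sin(a_)])
g=lambda v:np.c_[(v[:,:2]-n)@x,-(v[:,:2]-n)@c,v[:,2]]*1000
q=g(w); print("tcp",g(P[None]).round(1))
for nm,m in (("hood",(q[:,2]>93)&(q[:,2]<100)&(abs(q[:,0])<46)&(q[:,1]>-55)&(q[:,1]<170)),("fork",(q[:,2]>103)&(q[:,2]<115)&(abs(q[:,0])<15)&(q[:,1]>-50)&(q[:,1]<100)),("keeper",(q[:,2]>101)&(abs(q[:,0])<15)&(q[:,1]<-50)),("relay",(abs(q[:,0])<25)&(abs(q[:,1])<25)&(q[:,2]>60)&(q[:,2]<90))):
    if m.any(): print(nm,m.sum(),np.percentile(q[m],[1,99],axis=0).round(1).tolist())
E
python3 x.py
```

```text
tcp [[ -0.4 138.7  87.6]]
hood 399 [[5.5, 19.5, 93.4], [45.5, 128.8, 99.9]]
```

Request:
{"fn": "drive_tool", "kwargs": {
  "moves": [
    [[2, 0, 0, 0, 0, 0], [4, 0, 0, 0, 0, 0], [6, 0, 0, 0, 0, 0], [8, 0, 0, 0, 0, 0], [10, 0, 0, 0, 0, 0], [12, 0, 0, 0, 0, 0], [14, 0, 0, 0, 0, 0], [16, 0, 0, 0, 0, 0], [18, 0, 0, 0, 0, 0], [20, 0, 0, 0, 0, 0], [22, 0, 0, 0, 0, 0], [24, 0, 0, 0, 0, 0], [26, 0, 0, 0, 0, 0], [28, 0, 0, 0, 0, 0], [29, 0, 0, 0, 0, 0], [29, 0, 0, 0, 0, 0]]
  ]
}}

```text
clock: 18.23
tool_pos: [0.4505, -0.0149, 0.0877]
orientation: [-90.0, 0.0, 83.8]
force: [2.7, -4.5, -0.1]
opening: 0.0006
```

Request:
{"fn": "drive_tool", "kwargs": {
  "moves": [
    [[1, 0, 0, 0, 0, 0], [2, 0, 0, 0, 0, 0], [3, 0, 0, 0, 0, 0], [4, 0, 0, 0, 0, 0], [5, 0, 0, 0, 0, 0], [6, 0, 0, 0, 0, 0], [7, 0, 0, 0, 0, 0], [8, 0, 0, 0, 0, 0], [8, 0, 0, 0, 0, 0], [8, 0, 0, 0, 0, 0]]
  ]
}}

```text
clock: 19.07
tool_pos: [0.4513, -0.007, 0.0877]
orientation: [-90.0, 0.0, 83.8]
force: [3.8, -6.7, -2.2]
opening: 0.0004
```

Request:
{"fn": "drive_tool", "kwargs": {
  "moves": [
    [[1, 0, 0, 0, 0, 0], [2, 0, 0, 0, 0, 0], [3, 0, 0, 0, 0, 0], [4, 0, 0, 0, 0, 0], [5, 0, 0, 0, 0, 0], [6, 0, 0, 0, 0, 0], [6, 0, 0, 0, 0, 0]]
  ]
}}

```text
clock: 19.65
tool_pos: [0.452, -0.0011, 0.0877]
orientation: [-90.0, 0.0, 83.8]
force: [3.8, -6.3, -1.9]
opening: 0.0008
```

Request:
{"fn": "drive_tool", "kwargs": {
  "moves": [
    [[1, 0, 0, 0, 0, 0], [2, 0, 0, 0, 0, 0], [3, 0, 0, 0, 0, 0], [4, 0, 0, 0, 0, 0], [5, 0, 0, 0, 0, 0], [6, 0, 0, 0, 0, 0], [6, 0, 0, 0, 0, 0]]
  ]
}}

```text
clock: 20.23
tool_pos: [0.4526, 0.0048, 0.0877]
orientation: [-90.0, 0.0, 83.8]
force: [3.0, -6.4, -0.6]
opening: 0.0004
```

Request:
{"fn": "drive_tool", "kwargs": {
  "moves": [
    [[1, 0, 0, 0, 0, 0], [2, 0, 0, 0, 0, 0], [3, 0, 0, 0, 0, 0], [4, 0, 0, 0, 0, 0], [4, 0, 0, 0, 0, 0], [4, 0, 0, 0, 0, 0]]
  ]
}}

```text
clock: 20.73
tool_pos: [0.4531, 0.0088, 0.0877]
orientation: [-90.0, 0.0, 83.8]
force: [3.6, -6.6, -2.1]
opening: 0.0005
```

Request:
{"fn": "drive_tool", "kwargs": {
  "moves": [
    [[1, 0, 0, 0, 0, 0], [2, 0, 0, 0, 0, 0], [3, 0, 0, 0, 0, 0], [4, 0, 0, 0, 0, 0], [4, 0, 0, 0, 0, 0], [4, 0, 0, 0, 0, 0]]
  ]
}}

```text
clock: 21.23
tool_pos: [0.4535, 0.0127, 0.0877]
orientation: [-90.0, 0.0, 83.8]
force: [3.9, -5.2, -1.5]
opening: 0.0001
```

Request:
{"fn": "drive_tool", "kwargs": {
  "moves": [
    [[0.5, 0, 0, 0, 0, 0], [1, 0, 0, 0, 0, 0], [1.5, 0, 0, 0, 0, 0], [2, 0, 0, 0, 0, 0], [2.5, 0, 0, 0, 0, 0], [3, 0, 0, 0, 0, 0], [3, 0, 0, 0, 0, 0]]
  ]
}}

```text
clock: 21.82
tool_pos: [0.4538, 0.0156, 0.0877]
orientation: [-90.0, 0.0, 83.8]
force: [4.2, -7.0, -0.8]
opening: 0.0001
```

Request:
{"fn": "drive_tool", "kwargs": {
  "moves": [
    [[0.5, 0, 0, 0, 0, 0], [1, 0, 0, 0, 0, 0], [1.5, 0, 0, 0, 0, 0], [2, 0, 0, 0, 0, 0], [2.5, 0, 0, 0, 0, 0], [3, 0, 0, 0, 0, 0], [3, 0, 0, 0, 0, 0]]
  ]
}}

```text
clock: 22.4
tool_pos: [0.4542, 0.0186, 0.0877]
orientation: [-90.0, 0.0, 83.8]
force: [4.0, -7.6, -1.8]
opening: 0.0004
```

Request:
{"fn": "drive_tool", "kwargs": {
  "moves": [
    [[0.5, 0, 0, 0, 0, 0], [1, 0, 0, 0, 0, 0], [1.5, 0, 0, 0, 0, 0], [2, 0, 0, 0, 0, 0], [2.5, 0, 0, 0, 0, 0], [3, 0, 0, 0, 0, 0], [3, 0, 0, 0, 0, 0]]
  ]
}}

```text
clock: 22.98
tool_pos: [0.4544, 0.0208, 0.0877]
orientation: [-90.0, 0.1, 83.8]
force: [5.7, -12.2, -0.7]
opening: 0.0005
```

Request:
{"fn": "drive_tool", "kwargs": {
  "moves": [
    [[0.5, 0, 0, 0, 0, 0], [1, 0, 0, 0, 0, 0], [1.5, 0, 0, 0, 0, 0], [2, 0, 0, 0, 0, 0], [2.5, 0, 0, 0, 0, 0], [3, 0, 0, 0, 0, 0], [3, 0, 0, 0, 0, 0]]
  ]
}}

```text
clock: 23.57
tool_pos: [0.4547, 0.0238, 0.0877]
orientation: [-90.0, 0.1, 83.8]
force: [6.0, -11.3, -1.7]
opening: 0.0001
```

Request:
{"fn": "drive_tool", "kwargs": {
  "moves": [
    [[0.5, 0, 0, 0, 0, 0], [1, 0, 0, 0, 0, 0], [1.5, 0, 0, 0, 0, 0], [2, 0, 0, 0, 0, 0], [2.5, 0, 0, 0, 0, 0], [3, 0, 0, 0, 0, 0], [3.5, 0, 0, 0, 0, 0], [4, 0, 0, 0, 0, 0], [4, 0, 0, 0, 0, 0]]
  ]
}}

```text
clock: 24.32
tool_pos: [0.4552, 0.0277, 0.0878]
orientation: [-90.0, 0.1, 83.8]
force: [7.4, -11.9, -1.6]
opening: 0.0006
```

Request:
{"fn": "drive_tool", "kwargs": {
  "moves": [
    [[0.5, 0, 0, 0, 0, 0], [1, 0, 0, 0, 0, 0], [1.5, 0, 0, 0, 0, 0], [2, 0, 0, 0, 0, 0], [2.5, 0, 0, 0, 0, 0], [3, 0, 0, 0, 0, 0], [3.5, 0, 0, 0, 0, 0], [4, 0, 0, 0, 0, 0], [4, 0, 0, 0, 0, 0]]
  ]
}}

```text
clock: 25.07
tool_pos: [0.4557, 0.0319, 0.0877]
orientation: [-90.0, 0.1, 83.7]
force: [5.7, -11.4, -1.7]
opening: 0.0006
```

Request:
{"fn": "drive_tool", "kwargs": {
  "moves": [
    [[0.5, 0, 0, 0, 0, 0], [1, 0, 0, 0, 0, 0], [1.5, 0, 0, 0, 0, 0], [2, 0, 0, 0, 0, 0], [2.5, 0, 0, 0, 0, 0], [3, 0, 0, 0, 0, 0], [3, 0, 0, 0, 0, 0]]
  ]
}}

```text
clock: 25.65
tool_pos: [0.456, 0.0353, 0.0877]
orientation: [-90.0, 0.0, 83.8]
force: [4.4, -7.6, -2.2]
opening: 0.0005
```

Request:
{"fn": "drive_tool", "kwargs": {
  "moves": [
    [[0.5, 0, 0, 0, 0, 0], [1, 0, 0, 0, 0, 0], [1, 0, 0, 0, 0, 0], [1, 0, 0, 0, 0, 0]]
  ]
}}

```text
clock: 25.98
tool_pos: [0.4561, 0.0365, 0.0877]
orientation: [-90.0, 0.0, 83.8]
force: [3.2, -5.5, -1.6]
opening: 0.0003
```

Request:
{"fn": "drive_tool", "kwargs": {
  "moves": [
    [[0.5, 0, 0, 0, 0, 0], [1, 0, 0, 0, 0, 0], [1, 0, 0, 0, 0, 0], [1, 0, 0, 0, 0, 0]]
  ]
}}

```text
clock: 26.32
tool_pos: [0.4562, 0.0375, 0.0877]
orientation: [-90.0, 0.0, 83.8]
force: [3.8, -6.2, -1.2]
opening: 0.0005
```

The push fell from 11.5 N to about 6 N, so the latch looks clicked. I'll back off a little to see whether the guard stays.

Request:
{"fn": "drive_tool", "kwargs": {
  "moves": [
    [[-1, 0, 0, 0, 0, 0], [-2, 0, 0, 0, 0, 0], [-3, 0, 0, 0, 0, 0], [-4, 0, 0, 0, 0, 0], [-5, 0, 0, 0, 0, 0], [-6, 0, 0, 0, 0, 0], [-6, 0, 0, 0, 0, 0], [-6, 0, 0, 0, 0, 0]]
  ]
}}

```text
clock: 26.98
tool_pos: [0.4553, 0.0318, 0.0876]
orientation: [-90.0, -0.0, 83.7]
force: [0.9, -0.3, 0.0]
opening: 0.0005
```

The force is zero after backing off, so the guard is held. I'll retreat and look.

Request:
{"fn": "drive_tool", "kwargs": {
  "moves": [
    [[-10, 0, 0, 0, 0, 0], [-30, 0, 0, 0, 0, 0], [-50, 0, 0, 0, 0, 0], [-50, -20, 0, 0, 0, 0], [-60, -60, 0, 0, 0, 0], [-90, -100, 0, 0, 0, 0], [-130, -120, 0, 0, 0, 0], [-170, -120, 0, 0, 0, 0], [-210, -120, 0, 0, 0, 0], [-240, -120, 0, 0, 0, 0], [-240, -120, 0, 0, 0, 0], [-240, -120, 0, 0, 0, 0], [-240, -120, 0, 0, 0, 0]]
  ]
}}

```text
clock: 28.07
tool_pos: [0.4287, -0.2072, 0.2074]
orientation: [-90.0, -0.0, 83.7]
force: [-0.0, -0.4, -0.4]
opening: 0.0005
```

```bash
python3 x.py; python3 - <<'E'
from h import *
p,W,_,_=snap("top"); w=W[60:175,200:400].reshape(-1,3); s,_,_,_=snap("scene")
o=np.hstack([cv2.resize(p[175:270,180:340],(440,261),interpolation=cv2.INTER_CUBIC),cv2.resize(s[150:255,205:365],(360,261),interpolation=cv2.INTER_CUBIC)]); cv2.imwrite("pics/end.png",o); print(ctrl.get_obs()["force"])
E
```

```text
tcp [[-1.000e-01  3.036e+02  2.074e+02]]
hood 69 [[-11.5, -54.7, 93.4], [44.8, -43.7, 99.7]]
fork 10 [[-6.4, -49.8, 105.1], [14.5, -44.7, 110.7]]
keeper 139 [[-14.7, -85.7, 101.1], [14.4, -50.6, 112.3]]
[-0.56767764  0.12372136  0.1148806 ]
```

View pics/end.png

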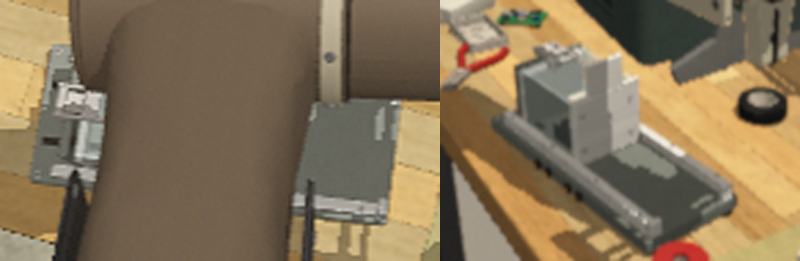

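The scene crop shows the hood shut against the end plate, with its tab at (603,75) and the fork over the keeper at (557,55). The arm is clear. Handing in.

```bash
python3 -c "
from plant import ctrl
print(ctrl.close_job())"
```

```text
the job is handed in; nothing more can be done
None
```

The farthest relay stands in the nest, the guard is shut and held by its latch, and I handed the job in at about 28 s.

**Relay:** It met the nest floor at the expected height. After I let go, its top was at 75 mm (74 expected) and it stood about 2 mm from the nest centre.

**Guard:** The push rose to about 13 N (about 14 N counting sideways force), then fell to about 6 N at the click. When I backed off, the force dropped to zero. The last picture shows the hood still shut, with the arm clear.

**First grasp failed:** I closed the fingers on top of the relay because the real tool is about 26 mm shorter than `ctrl.nose_length` says. The camera depth showed this, and the relay had not moved. I corrected for it and the second grasp held.

**Not fully checked:**
- Once the guard was shut I could not see the relay under the hood. Nothing touched it after I placed it.
- I did not measure the force on the end plate directly. The push never exceeded about 14 N, and about 7 N of that is the spring.
- I did not re-measure the bottle and the reel, but no move went near them.
- My two nest measurements differed by about 2 mm. A closer look before the insertion settled it.

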